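Take the bare handle rail down from its display stand

ROBOT

A 7-joint arm with a two-finger parallel gripper is mounted at the origin on the work surface. World frame = base frame: x ahead of the robot, y to its left, z up, the work surface at z = 0. Lengths are in m, angles in rad, forces in N, time in s.
With the tool pointing down it reaches from about 0.4 to 0.85 m from the base axis. Payload 6.9 kg.
Tool frame: the origin (TCP) lies midway between the tips of the shut fingers; the grasp point (between the pads) lies behind it (ctrl.pinch_z is the z of the grasp point in the tool frame, in m); z points along the fingers, y is the direction in which the jaws open and shut (so a half turn about z gives the same grasp; the last joint's range is limited). The gripper opens to 85 mm and grips with 20 to 120 N. Pads are 22 mm wide; open, the fingers measure 114 mm over their backs; the gripper's body (76 mm by 85 mm) begins 54 mm behind the grasp point. The pads swing forward as they close: fully open they stand 13 mm farther back than shut.
Start: joints at [-1.018, 0.507, -0.238, 1.5, 0.126, 1.149, -0.155], TCP at [0.271, 0.563, 0.231] pointing down, gripper open.
Joint ranges: [-3.08, 3.08], [-0.24, 2.05], [-1.43, 1.35], [0, 2.5], [-1.52, 4.66], [0.17, 1.96], [-2.89, 2.89]. Speed limits (rad/s): [2.39, 2.39, 3.14, 3.14, 3.14, 3.14, 3.14].

INTERFACE

Orientations are given as a unit quaternion [w, x, y, z].
In Python, from station import ctrl, get_state, vision, ticket, models gives the robot as it stands. Calls block until the motion is done:
- ctrl.movep(position, orientation): joint-space move of the TCP to a pose.
- ctrl.movel(position, frame=None, max_speed=0.15): straight line of the TCP; frame=None keeps the orientation; max_speed is the mean speed in m/s.
- ctrl.set_joints(angles): joint-space move.
- ctrl.ungrasp() and ctrl.close_gripper(force=None): open the fingers fully, or close them until they stop; force is the grip in N (None keeps the last).
- ctrl.pause(seconds).
- ctrl.ik(position, orientation): joint angles nearest the present ones, or None.
- get_state(): the state.
- vision.grab_frame(name): name is "scene" or "top" or "wrist"; returns (picture, depth): 400x640x3 uint8, blue, green, red; 400x640 float32, m along the optical axis (not along the pixel's ray), 0 where there is no reading.
- vision.camera_info(name): a dict with "mtx" (3x3 intrinsics, pixels), "R" (3x3) and "t" (3): a world point X has camera coordinates R X + t; the wrist camera has in their place "hand_eye" (4x4, takes a point from camera to tool coordinates, whose origin is the TCP and whose axes are the flange's). Camera axes: x right, y down, z forward; pixel columns grow to the right and rows downward; lengths in m; the calibration is good to about 2 mm. A picture is of the moment at which its call begins: read the wrist's pose just before it. camera_info takes no time and is no camera call.
A pose or a line that the arm cannot do raises ctrl.Unreachable and nothing moves.
- ticket.close_job(): hands the job in, once; it reports no verdict.
Trained networks look in the newest picture that a camera, given by its name, has taken for a name from the list of things; names that differ only in an ending like _2 or _b are one class to them, and where a whole thing is asked for, a point or a joint stands for the part that bears it (a point fixed in the world has none). Each returns a list of dicts, best first, with "p" (0 to 1); they miss things now and then, are a little off and sometimes report something else, mostly with a low value. They report only what shows in the picture. A call takes as long as a camera call.
- models.recognise(camera, target): "point" ([column, row] in pixels, amid what is visible of it).
- models.masks_of(camera, target): "mask" (400x640 bool, what is visible of it) and "point" ([column, row] in pixels, amid what is visible of it).
The state is a dict: "time": time; "qpos": joint angles; "qd": joint speeds; "tau": joint torques, N m; "tcp_pos": TCP position; "eef_rot": TCP orientation; "contact_force": force on the tool from outside, world axes, zero at the start; "wrist_torque": the same for the moment, N m; "width": finger opening in m.
Only numpy, scipy, OpenCV 4.12 (cv2) and the standard library are available. Lean on these libraries where they do the work, as an engineer would, in place of code of your own. Each camera call takes 0.05 s, during which the arm holds its last target. There are 200 camera calls.

TASK

Two display stands on the bag maker's table each carry a wooden rail in open-topped brass brackets; one rail has bamboo ring handles hanging on it, the other is bare. Lift the bare rail straight up out of its two brackets, both ends together and level, then lay it gently in the long plywood tray, flat on the tray's floor and lengthwise. Leave the rail with the handles where it is.

Things in the scene. Friction and masses are not known exactly. Their poses are not given: they have to be found in the camera images.
- rail: Bare wooden rail, loose, about 0.12 kg: bar 22 mm wide (x), 30 mm high (z), a square block on each end (34 wide, 40 high, 17 long), 260 mm overall along y. Origin at the bar's centre, z up. It starts level in the U brackets of its stand, end blocks just outside them, origin 145 mm above the table; 180 mm of bar between brackets is free to grasp (a 40 mm spool stands on the base below).
- stand: Stand of the bare rail, fixed: wooden base 90 (x) by 240 (y) by 15 mm, posts at y = -95 and +95 mm, each topped by a brass U bracket open at the top: 20 mm long in y, 44 mm wide, slot 32 mm wide in x, slot floor 130 mm and horn tops 170 mm above the table. Origin on the table under its centre, z up. The other stand has the same shape.
- full_rail: The other rail, the same bar with three bamboo ring handles (about 120 mm across) fixed on it, resting in the brackets of the other stand. To be left alone. Origin at the centre of the bar, y along it, z up.
- tray: The long open plywood tray, fixed on the table, empty: outside 170 mm (x) by 340 mm (y) by 35 mm high, walls and floor 8 mm thick. Origin on the table under its centre, y along its length, z up. With the rail lying on its end blocks on the tray's floor, the rail's origin is 28 mm above the table.

How it is judged:
On the way:
1. the bare rail is level (within 10 degrees) and above its brackets, its centre at least 188 mm above the table, still over the stand (within 30 mm) (z of rail in the frame of stand above 0.188 m and horizontal distance between rail and stand below 0.03 m and angle between rail's own y axis and vertical between 1.396 and 1.745 rad), for 0.1 s.
At the end, for the whole second after the job is handed in: The bare rail lies at rest inside the tray, flat on its floor (its centre less than 36 mm above the table) and lengthwise (within 17 degrees of the tray's length); the rail with the handles is still in its brackets, within 15 mm of where it was (x of rail in the frame of tray between -0.065 and 0.065 m and y of rail in the frame of tray between -0.04 and 0.04 m and z of rail in the frame of tray below 0.036 m and angle between the y axis of rail and the y axis of tray, either way round below 0.3 rad and linear speed of rail below 0.02 m/s and distance of full_rail from where it was at the start of the episode below 0.015 m); the robot touches nothing.
It fails at once if the bare rail is tipped more than 17 degrees out of level (angle between rail's own y axis and vertical below 1.27 rad or angle between rail's own y axis and vertical above 1.87 rad).
It fails at once if the bare rail is dropped or slammed down (faster than 0.7 m/s when lower than 80 mm) (height (world z) of rail below 0.08 m and linear speed of rail above 0.7 m/s).
It fails at once if the rail with the bamboo handles is moved more than 15 mm (distance of full_rail from where it was at the start of the episode above 0.015 m).
It also fails if it takes over 43 s, if anything falls off the work surface, if the arm or the gripper's body presses on something with over 40 N, if the wrist force passes 120 N, or if a joint passes its speed limit or range.

## Working session

There is one attempt and no reset: what is moved stays moved. The work goes in short steps, each a Python script; the robot and the scene stay as the last script left them, time stands still between calls to the robot, and variables do not carry over. Pictures are saved under pics/ and viewed, about 8 in all and at most 12, crops included, and the job is handed in when it is done.

```bash
mkdir -p pics
cat > h.py <<'E'
import numpy as np, cv2
from station import ctrl, get_state, vision, ticket, models
def cloud(name, depth):
    c=vision.camera_info(name); K=np.array(c["mtx"]); R=np.array(c["R"]); t=np.array(c["t"])
    v,u=np.mgrid[0:400,0:640]
    P=np.stack([(u-K[0,2])/K[0,0]*depth,(v-K[1,2])/K[1,1]*depth,depth],-1)
    return (P-t)@R   # R^T (P-t)
E
python3 - <<'E'
from h import *
s=get_state(); print(s["time"],s["tcp_pos"],s["eef_rot"],s["width"],ctrl.pinch_z)
for n in ["top","scene"]:
    img,d=vision.grab_frame(n); W=cloud(n,d); np.savez("f_%s.npz"%n,img=img,d=d,W=W)
    out=img.copy()
    for t,col in [("rail",(0,0,255)),("stand",(0,255,0)),("full_rail",(255,0,0)),("tray",(0,255,255))]:
        for m in models.masks_of(n,t)[:3]:
            M=m["mask"]&(d>0); p=W[M]
            print(n,t,round(m["p"],2),np.round(m["point"]),M.sum(),np.round(np.median(p,0),3),np.round(np.percentile(p,[3,97],axis=0),3).tolist())
            if m["p"]>.3:
                cs,_=cv2.findContours(m["mask"].astype(np.uint8),0,2); cv2.drawContours(out,cs,-1,col,1)
    cv2.imwrite("pics/%s0.png"%n,out)
print(get_state()["time"])
E
```

```text
0.0 [0.27047704 0.56290085 0.23041804] [-1.83496549e-04  2.22019632e-01  9.75041784e-01 -8.76377849e-04] 0.08536450239654324 -0.0187
top rail 0.82 [447. 138.] 2384 [ 0.654 -0.226  0.16 ] [[0.642, -0.348, 0.136], [0.669, -0.098, 0.166]]
top stand 0.69 [424. 158.] 3225 [ 0.637 -0.219  0.016] [[0.612, -0.329, 0.012], [0.673, -0.109, 0.169]]
top full_rail 0.65 [231. 129.] 4102 [0.665 0.163 0.159] [[0.618, 0.061, 0.063], [0.719, 0.297, 0.17]]
top tray 0.88 [362. 259.] 14558 [ 0.442 -0.091  0.008] [[0.363, -0.251, 0.005], [0.525, 0.073, 0.036]]
scene rail 0.65 [210. 189.] 1866 [ 0.664 -0.212  0.159] [[0.648, -0.346, 0.135], [0.674, -0.096, 0.165]]
scene stand 0.86 [223. 230.] 4382 [ 0.669 -0.212  0.016] [[0.616, -0.329, 0.005], [0.701, -0.105, 0.167]]
scene full_rail 0.93 [401. 280.] 4568 [0.675 0.177 0.159] [[0.619, 0.061, 0.014], [0.727, 0.303, 0.169]]
scene full_rail 0.59 [208. 189.] 1936 [ 0.664 -0.214  0.159] [[0.646, -0.347, 0.133], [0.674, -0.096, 0.165]]
scene tray 0.69 [318. 186.] 8266 [ 0.444 -0.08   0.009] [[0.363, -0.251, 0.005], [0.535, 0.076, 0.036]]
0.5
```

View pics/top0.png

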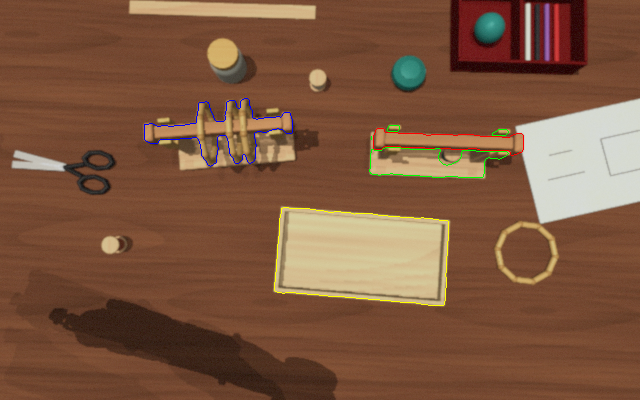

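View pics/scene0.png

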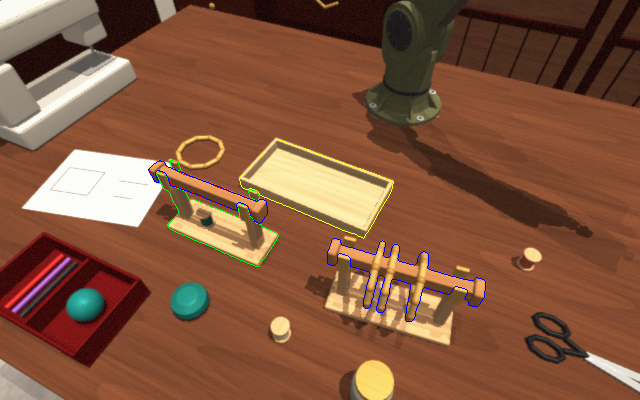

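Run:
```python
from h import *
for n in ["top","scene"]:
    f=np.load("f_%s.npz"%n); W=f["W"]; 
    def rect(lbl,sel):
        p=W[sel]; r=cv2.minAreaRect((p[:,:2]*1000).astype(np.float32)); print(n,lbl,len(p),np.round(r[0],1),np.round(r[1],1),round(r[2],1),'z',np.round(np.percentile(p[:,2],[5,50,95]),4))
    x,y,z=W[...,0],W[...,1],W[...,2]; v=f["d"]>0
    box=v&(x>.55)&(x<.75)&(y>-.4)&(y<-.05)
    rect("bar top",box&(z>.15)&(z<.167))
    rect("above .1",box&(z>.10))
    b=box&(z>.153)&(z<.1635)&(y>-.30)&(y<-.14); p=W[b]; 
    L=cv2.fitLine(p[:,:2].astype(np.float32),cv2.DIST_HUBER,0,.01,.01).ravel(); print("line",L, "ang deg from y",np.degrees(np.arctan2(-L[0]*np.sign(L[1]),abs(L[1]))))
    rect("mid bar",b)
    rect("base",box&(z<.022)&(z>.011))
    t=v&(x>.3)&(x<.58)&(y>-.32)&(y<.14)&(z>.029)&(z<.042)
    rect("tray rim",t)
```

```text
top bar top 2207 [ 655.  -224.6] [258.9  44.4] 89.3 z [0.1551 0.1601 0.1651]
top above .1 2875 [ 655.5 -224.6] [259.   45.1] 89.5 z [0.135  0.1597 0.1687]
line [ 0.00860926  0.9999629   0.65619636 -0.22018985] ang deg from y -0.49328056
top mid bar 1159 [ 657. -220.] [159.7  23. ] 89.6 z [0.1567 0.1598 0.1621]
top base 2664 [ 652.8 -222.6] [241.1  88. ] 88.4 z [0.0122 0.015  0.0181]
top tray rim 2144 [444.7 -88.7] [340.8 170.5] 87.1 z [0.0318 0.0349 0.0376]
scene bar top 1642 [ 656.5 -225.5] [261.8  45.5] 89.7 z [0.1522 0.1598 0.1652]
scene above .1 2601 [ 656.7 -225.5] [261.8  45.9] 89.7 z [0.1269 0.1588 0.1676]
line [ 0.00784921  0.9999692   0.65990496 -0.21860778] ang deg from y -0.44973132
scene mid bar 772 [ 658.3 -219.9] [159.4  23.7] 89.6 z [0.1553 0.1597 0.1615]
scene base 2787 [ 656.8 -222.3] [240.5  90.9] 89.6 z [0.0128 0.015  0.0175]
scene tray rim 1474 [445.4 -89.3] [341.6 174.2] 87.3 z [0.0299 0.0345 0.0368]
```

The pictures show the bare rail at top (447,140), the ringed rail at (220,128) and the empty tray at (362,257). Both cameras agree to about 2 mm, and the sizes match the given ones (260 mm rail, 340x170 tray). Next I move above the bare rail and grasp it.

```bash
cat >> h.py <<'E'
RAIL=np.array([.657,-.2247]); YR=-.008; TRAY=np.array([.445,-.089]); YT=-.050
GZ=.006+ctrl.pinch_z   # TCP z relative to rail centre
def quat(yaw,flip=0):
    p=(yaw+np.pi/2+flip*np.pi)/2; return [0,np.cos(p),np.sin(p),0]
E
python3 - <<'E'
from h import *
best=min((0,1),key=lambda f:abs(ctrl.ik([*RAIL,.30],quat(YR,f))[6]) if ctrl.ik([*RAIL,.30],quat(YR,f)) is not None else 9)
for f in (0,1):
    for P,y in (([*RAIL,.30],YR),([*RAIL,.145+GZ],YR),([*TRAY,.25],YT),([*TRAY,.029+GZ],YT)):
        q=ctrl.ik(P,quat(y,f)); print(f,None if q is None else np.round(q,2))
print("flip",best); open("flip","w").write(str(best))
p=get_state()["tcp_pos"]
ctrl.movel([p[0],p[1],.32])
ctrl.movep([*RAIL,.30],quat(YR,best))
s=get_state(); print(s["time"],s["tcp_pos"],s["eef_rot"],s["contact_force"])
img,d=vision.grab_frame("wrist"); cv2.imwrite("pics/w1.png",img)
c=vision.camera_info("wrist"); K=np.array(c["mtx"]); H=np.array(c["hand_eye"])
from scipy.spatial.transform import Rotation as Ro
w,x,y,z=s["eef_rot"]; R=Ro.from_quat([x,y,z,w]).as_matrix()
v,u=np.mgrid[0:400,0:640]
P=np.stack([(u-K[0,2])/K[0,0]*d,(v-K[1,2])/K[1,1]*d,d],-1)@H[:3,:3].T+H[:3,3]
W=P@R.T+s["tcp_pos"]
for lo,hi,n in((.152,.1675,"rail top"),(.12,.175,"all")):
    m=(d>0)&(W[...,2]>lo)&(W[...,2]<hi)&(abs(W[...,1]-RAIL[1])<.16)&(abs(W[...,0]-RAIL[0])<.05); p=W[m]
    print(n,m.sum(),np.round(np.percentile(p,[1,50,99],axis=0),3).tolist(),cv2.minAreaRect((p[:,:2]*1000).astype(np.float32)))
m&=(abs(W[...,1]-RAIL[1])<.07)&(W[...,2]>.155); p=W[m]; print("mid bar",cv2.minAreaRect((p[:,:2]*1000).astype(np.float32)))
E
```

```text
0 [ 0.08  0.61  0.44  1.17 -0.25  1.41  0.48]
0 [ 0.14  0.71  0.29  1.43 -0.22  1.04  0.47]
0 [-0.13  0.23  0.34  1.9  -0.09  1.02  0.2 ]
0 [ 0.08  0.57  0.09  2.19 -0.13  0.38  0.23]
1 [-0.17  0.8   1.15  1.17 -0.71  1.57 -2.32]
1 [-0.21  0.96  1.15  1.44 -0.89  1.31 -2.15]
1 [-0.66  0.41  1.15  1.9  -0.42  1.1  -2.53]
1 [ 0.48  0.61 -0.5   2.19  0.63  0.49  2.58]
flip 0
4.3167 [ 0.65744663 -0.22342271  0.29994875] [-1.81788651e-04  7.09293098e-01  7.04913602e-01  2.84996780e-04] [-0.2615016  -0.0870964  -0.29597556]
rail top 6418 [[0.642, -0.351, 0.156], [0.659, -0.199, 0.16], [0.675, -0.098, 0.166]] ((657.4959106445312, -225.88528442382812), (258.0733642578125, 43.849002838134766), 89.44027709960938)
all 7632 [[0.637, -0.35, 0.129], [0.659, -0.199, 0.16], [0.678, -0.099, 0.171]] ((657.416015625, -225.90164184570312), (258.0796813964844, 43.94789505004883), 89.5296401977539)
mid bar ((658.963623046875, -224.82359313964844), (139.76104736328125, 22.05290412902832), 89.39601135253906)
```

The wrist camera puts the rail centre at about (0.658, -0.225) with its top at 0.160, within 1–2 mm of the earlier measurements. I'll grasp, lift and look.

Run:
```python
from h import *
P=np.array([.658,-.2252])
ctrl.movel([*P,.145+GZ],frame=quat(YR),max_speed=.12)
s=get_state(); print("down",s["time"],s["tcp_pos"],s["contact_force"])
ctrl.close_gripper(force=60)
s=get_state(); print("closed",s["width"],s["contact_force"])
ctrl.movel([*P,.245+GZ],max_speed=.08); ctrl.pause(.3)
s=get_state(); print("up",s["time"],s["tcp_pos"],s["width"],s["contact_force"],s["wrist_torque"])
for n in ("scene","top"):
    img,d=vision.grab_frame(n); W=cloud(n,d)
    for m in models.masks_of(n,"rail")[:2]:
        p=W[m["mask"]&(d>0)]; p=p[p[:,2]>.2]; print(n,m["p"],len(p),np.round(m["point"]))
        if len(p)<200: continue
        a=p[p[:,1]<-.33]; b=p[p[:,1]>-.115]
        print([np.round(np.percentile(e,[5,50,95],axis=0),3).tolist() for e in (a,b) if len(e)])
    if n=="scene": cv2.imwrite("pics/lift.png",img)
```

```text
down 5.9167 [ 0.65838842 -0.22546602  0.13318185] [ 0.33720202  0.86912744 -0.72006121]
closed 0.021186405453008997 [-0.04706635 -0.88317912  1.97901256]
up 8.2167 [ 0.65796174 -0.22514992  0.23208805] 0.020849939372476714 [ 0.00301254 -0.03258185 -1.18317769] [-0.0013394  -0.04224018 -0.00748838]
scene 0.94 2006 [213. 159.]
[[[0.645, -0.352, 0.232], [0.667, -0.341, 0.259], [0.674, -0.332, 0.265]], [[0.646, -0.11, 0.23], [0.665, -0.098, 0.255], [0.676, -0.095, 0.265]]]
top 0.78 1507 [419. 124.]
[[[0.642, -0.113, 0.242], [0.656, -0.103, 0.263], [0.672, -0.095, 0.266]]]
```

View pics/lift.png

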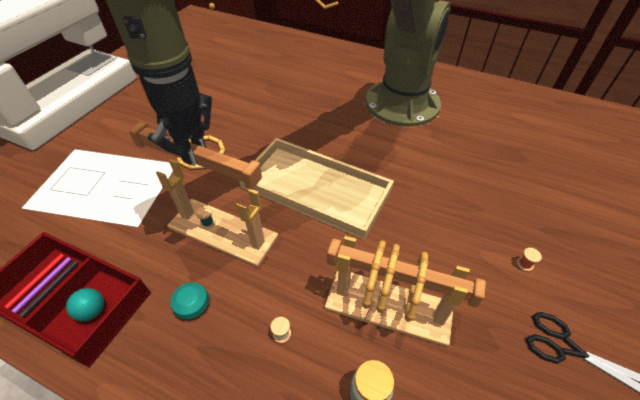

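The rail is held above its brackets (scene picture, ends at (137,133) and (255,170)). Both ends top out at 0.265, so it is level, and the weight reads 1.18 N (0.12 kg). Next I carry it to the tray and lower it.

Run:
```python
from h import *
ctrl.movel([*TRAY,.245+GZ],frame=quat(YT),max_speed=.12); ctrl.pause(.3)
ctrl.movel([*TRAY,.045+GZ],max_speed=.08); ctrl.pause(.2)
s=get_state(); print(s["time"],s["tcp_pos"],s["contact_force"])
for z in (.035,.031,.0295,.0285,.0278):
    ctrl.movel([*TRAY,z+GZ],max_speed=.02); s=get_state(); print(z,s["tcp_pos"][2]-GZ,s["contact_force"][2])
    if s["contact_force"][2]>1: break
ctrl.ungrasp(); s=get_state(); print("open",s["time"],s["width"],s["contact_force"])
ctrl.movel([*TRAY,.25],max_speed=.12)
ctrl.movep([.5,.15,.35],quat(0))
s=get_state(); print(s["time"],s["tcp_pos"],s["contact_force"])
for n in ("scene","top"):
    img,d=vision.grab_frame(n); W=cloud(n,d); cv2.imwrite("pics/end_%s.png"%n,img)
    for t in ("rail","full_rail","tray"):
        for m in models.masks_of(n,t)[:2]:
            p=W[m["mask"]&(d>0)]; print(n,t,round(m["p"],2),np.round(m["point"]),np.round(np.percentile(p,[3,50,97],axis=0),3).tolist())
            if t=="rail": print(cv2.minAreaRect((p[:,:2]*1000).astype(np.float32)))
```

```text
13.825 [ 0.44509271 -0.08900282  0.03240653] [ 0.18854944 -1.12680966 -0.99052097]
0.035 0.034903303503371425 -1.4116079442038947
0.031 0.030864666459304198 -1.605419997850014
0.0295 0.029440090097659417 -2.334555558301139
0.0285 0.02844598217803098 -1.3368749594358038
0.0278 0.028129251588500256 5.080422337661764
open 16.2167 0.08539405317446919 [-0.38617735  0.43828668 -0.00628426]
19.3583 [0.49988837 0.14811062 0.34951592] [ 0.01985597  0.44055679 -0.27834428]
scene rail 0.62 [319. 180.] [[0.433, -0.212, 0.016], [0.452, -0.078, 0.041], [0.467, 0.039, 0.048]]
((437.5225830078125, -101.58418273925781), (285.5318298339844, 62.18183517456055), 89.5972671508789)
scene full_rail 0.65 [402. 275.] [[0.638, 0.062, 0.069], [0.676, 0.179, 0.159], [0.727, 0.302, 0.17]]
scene tray 0.6 [320. 189.] [[0.362, -0.253, 0.005], [0.462, -0.076, 0.009], [0.536, 0.078, 0.036]]
top rail 0.96 [362. 254.] [[0.429, -0.21, 0.038], [0.445, -0.09, 0.043], [0.459, 0.034, 0.049]]
((445.84759521484375, -88.06819152832031), (256.7248840332031, 34.238059997558594), 86.3401107788086)
top rail 0.17 [361. 264.] [[0.363, -0.251, 0.005], [0.442, -0.091, 0.009], [0.526, 0.073, 0.036]]
((445.0307922363281, -88.71823120117188), (341.01824951171875, 172.06887817382812), 87.42599487304688)
top full_rail 0.71 [231. 127.] [[0.618, 0.061, 0.018], [0.666, 0.164, 0.159], [0.72, 0.299, 0.17]]
top tray 0.58 [364. 266.] [[0.363, -0.251, 0.005], [0.441, -0.091, 0.009], [0.526, 0.073, 0.036]]
```

View pics/end_scene.png

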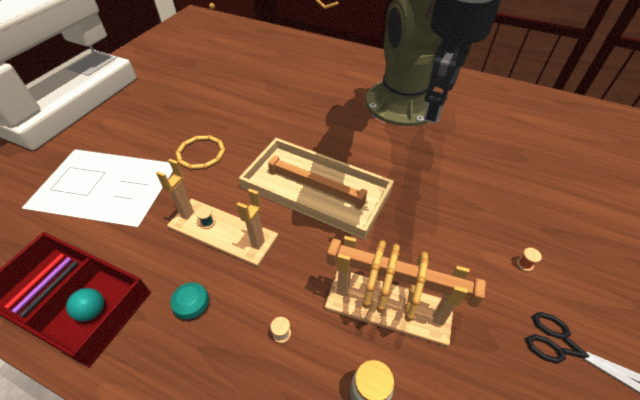

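The scene picture shows the rail flat in the tray, with ends at (275,165) and (362,196). The ringed rail at (405,270) is unmoved and the arm is clear of everything. I'm handing the job in.

```bash
python3 -c "
from h import *
ticket.close_job()"
```

```text
the job is handed in; nothing more can be done
```

The bare rail is lying flat and lengthwise in the tray, and I handed the job in at about 20 s of robot time, well under the 43 s limit. I gripped it at its middle, lifted it level about 100 mm out of the brackets, carried it to the tray and lowered it until it touched the floor (about 5 N). Then I let go and backed the arm away.

**Lift:** Both ends of the rail measured 0.265 m at their tops, so it was level. Its centre was about 0.245 m up, still over the stand.

**In the tray:** The top camera puts the rail within about 1 mm of the tray's centre and about 1° off its length. The bar's top is at about 0.043 m, so its centre is at about 0.028 m, as expected for lying on the floor.

**Rail with handles:** It is still in its brackets. The top camera shows it within 2 mm of its starting position.

**Robot:** The arm is clear of everything, and the force on the tool reads about zero.

**Disagreement:** The scene camera's outline of the rail in the tray came out oversized (286 x 62 mm). Its mask had probably spilled onto the tray around the rail, so I relied on the top camera, which measured 257 x 34 mm.

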